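# Hang the blue test tile in the drying duct and switch the blower on

### The job

Dry the blue test tile: unhook its hanger from the row, hang it on the free stretch of the open rail and let go, then take it again with the fingers along the rail, lift it over the end stops, hang it gently on the rail inside the clear drying duct and let go. Then press the dryer's green key fully down, so that it stays down and the red key pops up. Leave the yellow key, the other two hangers, the jar and the bowl alone.

Things in the scene. Friction and masses are not known exactly. Their poses are not given: they have to be found in the camera images.
- line: drying line, fixed: plywood base 150 x 500 mm with two steel rails in one line along its y axis, flat bars 8 mm thick (x), 22 mm tall, top edge 180 mm above the origin. Origin: centre of the base's underside; z up, y along the rails towards the duct. Open rail: y -245 to +30 mm; drying rail: y +62 to +226 mm. Red end stops, 8 mm thick in x, rise 25 mm above the rails at y = -242, +27, +65 mm
- row_mid (a point): middle of the row of three hangers on the open rail, on the rail's top edge (line y = -180 mm), axes as the line's. The hangers hang here 36 mm apart in any order, 12 mm between their grip blocks: there is room only for fingers on the blocks' front and back (+x, -x) faces, not between them
- free_mid (a point): middle of the free stretch of the open rail, on the rail's top edge (line y = -45 mm), axes as the line's; a hanger within 60 mm either side along the rail is on the free stretch. Room for fingers on all sides
- duct_mid (a point): middle of the drying rail in the duct, on its top edge (line y = +140 mm), axes as the line's; a hanger within 50 mm either side along the rail is in the duct. Two clear walls with yellow edges, line y +56 to +226 mm, inner faces 30 mm and outer 36 mm each side of the rail, rise 52 mm above the rail top: room only for fingers on the +y and -y faces. Open on top and at the open rail's end
- blower_top (a point): centre of the top of the grey blower box that closes the far end of the duct: 130 (x) x 90 (y) mm, 212 mm high, on the line
- hanger_blue: the hanger to move: counterweighted hook with a blue grip block and a blue tile, about 160 g (varies), hangs upright. Origin: middle of the underside of the hook's bridge, which rests on the rail's top edge; z up, axes start parallel to the line's. Grip block 40 mm (x) x 24 mm (y), its top 46 mm above the origin. Must be lifted over 25 mm to pass the end stops along the line
- blue_hook (a point): same point as hanger_blue's origin. Below it the hook straddles the rail: open from x = -9 to +9 mm (8 mm rail, 5 mm play either side). The far leg (+x) reaches 40 mm down, out to x = +21 mm; on the near side (-x) the tile, 28 mm wide (y), hangs down to 135 mm below this point, out to x = -17 mm. So, lifted over 40 mm, it can be unhooked towards -x, clear of its neighbours
- hanger_white: same hanger as hanger_blue (same sizes, origin and axes) but with a white glazed tile and a grip block of that colour; loose, stays hanging where it is
- hanger_green: same hanger as hanger_blue (same sizes, origin and axes) but with a green glazed tile and a grip block of that colour; loose, stays hanging where it is
- bank: the dryer's key bank, fixed: grey box 76 mm (x) x 170 mm (y), 40 mm high, origin at the centre of its underside, z up. Three keys in a row along y, 48 mm apart, each 40 mm (x) x 30 mm (y): red at y = +48, green at y = 0, yellow at y = -48 mm. A key's top is 63 mm above the underside when up and 53 mm when down
- key_red (a joint): depth of the red (stop) key in m: 0 up, 0.010 fully down, as it is at the start. The keys are interlocked: exactly one stays down; pressing another, about 3 N at first and snapping over past half way, lets this one pop up. A press past half way stays down by itself
- key_green (a joint): depth of the green (gentle air) key in m: 0 up, as at the start, 0.010 fully down and latched
- key_yellow (a joint): depth of the yellow key in m: 0 up, as at the start and to be left so
- key_green_top (a point): centre of the top face of the green key; press straight down, 10 mm of travel
- glaze_jar: bystander: brown jar with a white lid, 60 mm wide, 85 mm tall, origin at the centre of its underside
- clay_bowl: bystander: small clay bowl, 90 mm wide, 45 mm tall, origin at the centre of its underside
Mind the look-alikes: they are no part of the job. Of the things that look like the bank, the largest one is meant.

How it is judged:
By the outcome, as a careful person would: the job done as asked, in the order asked, and still so for the second after the job is handed in, with the robot touching nothing.
It also fails if it takes over 64 s, if anything falls off the work surface, if the arm or the gripper's body presses on something with over 40 N, if the wrist force passes 120 N, or if a joint passes its speed limit or range.

### The arm

A 7-joint arm with a two-finger parallel gripper is mounted at the origin on the work surface. World frame = base frame: x ahead of the robot, y to its left, z up, the work surface at z = 0. Lengths are in mm, angles in rad, forces in N, time in s.
With the tool pointing down it reaches from about 425 to 1025 mm from the base axis. Payload 9.4 kg.
Tool frame: the origin (TCP) lies on the centre line of the jaws, within the pads' length; the fingertips stand 14 mm ahead of it and the grasp point (between the pads) lies 5 mm behind it; x points along the fingers, y is the direction in which the jaws open and shut, and the axes are right-handed (so a half turn about x gives the same grasp; the last joint's range is limited). The gripper opens to 85 mm and grips with 20 to 120 N. Pads are 22 mm wide; open, the fingers measure 114 mm over their backs; the gripper's body (76 mm by 85 mm) begins 54 mm behind the grasp point. The pads swing forward as they close: fully open they stand 13 mm farther back than shut.
Start: joints at [1.143, 0.599, -0.003, 1.599, 0.002, 0.943, -0.08], TCP at [249.137, -680.849, 245.275] pointing down, gripper open.
Joint ranges: [-2.57, 2.57], [-0.35, 1.97], [-1.29, 1.29], [0.11, 2.56], [-1.05, 4.19], [0.11, 1.86], [-2.63, 2.63]. Speed limits (rad/s): [2.22, 2.22, 3.01, 3.01, 3.14, 3.14, 3.14].

### API

Orientations are given as a rotation vector (axis times angle).
In Python, from rig import * gives the robot as it stands.
- The arm moves only by the tool jog_arm, never from a script. Its argument "increments" is a list of rows, each a list of 3 entries, a list of its own where there are three numbers: the shift along the tool's x, y, z in cm, then the turn about the tool's x in rad, then the closure, from 0 (fully open) to 1 (shut). A call has 1 to 8 rows; each row shifts and turns the commanded pose from where the row before left it, along the tool's axes as they then stand; what a row does not reach is not made up. A row lasts 1/12 s, in which the tool goes at most 41.7 mm and 7.16 degrees, less where a joint would pass 70% of its speed; a pose out of reach is approached as far as the arm can. A call is refused whole if a number of a shift passes 4.17 or a number of a turn 0.125, either way. A call with a gripper value outside its range is refused whole. The fingers move at their own pace and stop on an object; the grip force is fixed at half the most. Time passes only in rows, so rows that do not move let the fingers close. It gives the time, the measured TCP pose, the force and the opening at its end, in the units of the state.
- observe(): the state, without advancing time (a new reading comes with each control period).
- grab_frame(name): name is "scene" or "top" or "wrist"; returns (picture, depth): 480x640x3 uint8, red, green, blue; 480x640 float32, mm along the optical axis (not along the pixel's ray), 0 where there is no reading.
- camera_model(name): a dict with "K" (3x3 intrinsics, pixels), "R" (3x3) and "t" (3): a world point X has camera coordinates R X + t. Camera axes: x right, y down, z forward; pixel columns grow to the right and rows downward; lengths in mm; the calibration is good to about 2 mm. A picture is of the moment at which its call begins: read the wrist's pose just before it. camera_model takes no time and is no camera call; for the wrist camera it gives the pose at the moment of the call.
- close_job(): hands the job in, once; it reports no verdict.
The state is a dict: "t": time; "joints": joint angles; "joint_velocities": joint speeds; "tau": joint torques, N m; "ee_pos": TCP position; "orientation": TCP orientation; "wrist_force": force on the tool from outside, world axes, zero at the start; "moment": the same for the moment, N m; "width": opening from 0.0 (shut) to 1.0 (fully open).
Only numpy, scipy, OpenCV 4.12 (cv2) and the standard library are available. Lean on these libraries where they do the work, as an engineer would, in place of code of your own. Each camera call takes 0.05 s, during which the arm holds its last target.

## Working session

There is one attempt and no reset: what is moved stays moved. The work goes in short steps, Python scripts to look and compute and a tool call to move; the robot and the scene stay as the last step left them, time stands still between calls to the robot, and variables do not carry over. Pictures are saved under pics/ and viewed, and the job is handed in when it is done.

Besides the shell and the picture viewer there is one more tool, called after "Emit:" as name(argument=value, ...) on one line, values as JSON. jog_arm: Moves the arm, as the interface text tells. Its arguments: {"type":"object","properties":{"increments":{"type":"array"}},"required":["increments"]}

```bash
ls; mkdir -p pics
python3 - <<'E'
from rig import *
import cv2,numpy as np
print(observe())
for n in ["scene","top","wrist"]:
    m=camera_model(n); p,d=grab_frame(n)
    cv2.imwrite(f"pics/{n}0.png",p[:,:,::-1]); np.savez(f"pics/{n}0.npz",p=p,d=d,**m)
    print(n,np.round(m["K"],1).tolist(),np.round(m["R"],3).tolist(),np.round(m["t"],1).tolist())
E
```

```text
pics
{'t': 0.0, 'joints': array([ 1.14330969,  0.60010387, -0.00257294,  1.60013009,  0.00182935,
        0.94288282, -0.07979739]), 'joint_velocities': array([-0.00023977,  0.00017435,  0.00146217, -0.00062945, -0.00112506,
        0.00071585, -0.00024498]), 'tau': array([-1.70490748e-04, -7.76443720e+01,  1.56463366e+00, -2.58000219e+01,
        1.23636425e-02,  9.11134004e-03,  5.92731091e-07]), 'ee_pos': array([ 248.98075583, -680.4331552 ,  244.43179158]), 'orientation': array([ 2.03073807,  0.36157037, -2.03158209]), 'wrist_force': array([-0.52013968,  0.16321296, -1.10621973]), 'moment': array([-0.05326852, -0.02748647,  0.00633462]), 'width': 0.9993870753043345}
scene [[603.9, 0.0, 319.8], [0.0, 603.9, 242.3], [0.0, 0.0, 1.0]] [[0.845, 0.535, -0.006], [0.289, -0.466, -0.836], [-0.45, 0.705, -0.548]] [-406.8, -3.1, 1794.3]
top [[433.5, 0.0, 315.8], [0.0, 433.5, 244.5], [0.0, 0.0, 1.0]] [[0.022, -1.0, -0.005], [-0.986, -0.021, -0.165], [0.165, 0.009, -0.986]] [-2.3, 495.4, 1026.0]
wrist [[361.9, 0.0, 313.1], [0.0, 361.9, 235.7], [0.0, 0.0, 1.0]] [[0.343, -0.939, -0.001], [-0.901, -0.329, 0.281], [-0.265, -0.096, -0.96]] [-724.9, -34.5, 377.7]
```

View pics/scene0.png

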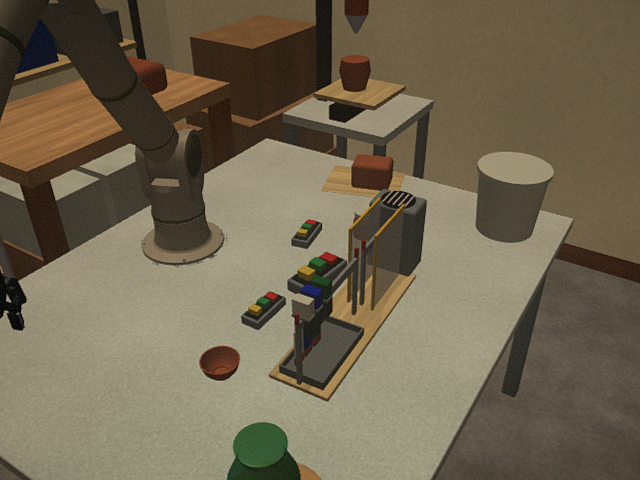

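View pics/top0.png

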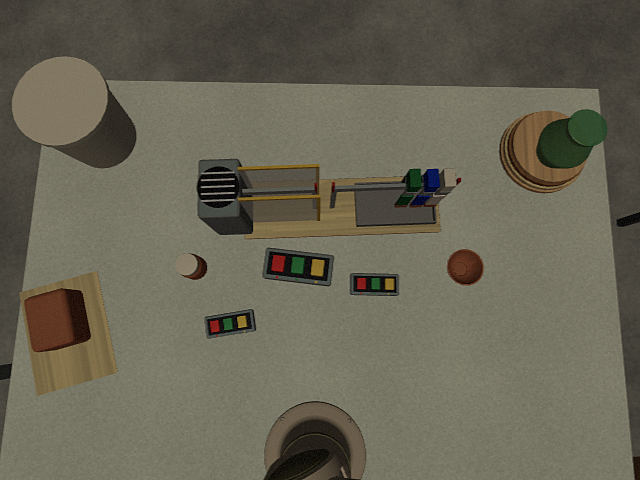

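View pics/wrist0.png

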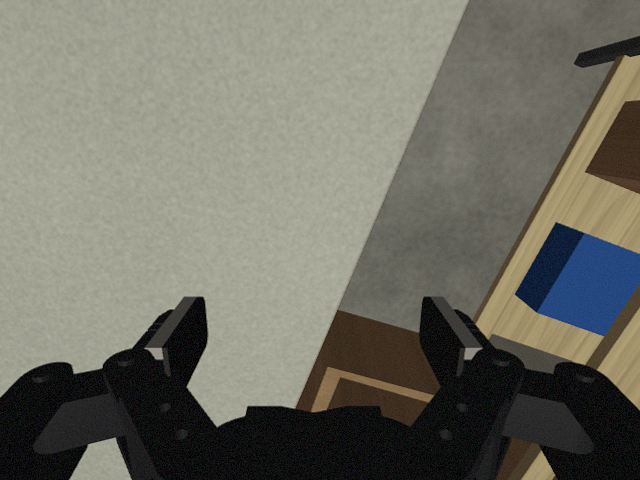

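Candidates in the top view:
- **Hangers:** green (414,181), blue (432,180), white (449,180). The blue one in the middle is mine.
- **Key banks:** (298,266) is the largest, with (375,284) and (230,323) as smaller look-alikes. I choose the one at (298,266).

Next I'll check these in a close crop.

Run:
```python
import cv2,numpy as np
z=np.load("pics/top0.npz");p=z["p"][:,:,::-1]
a=cv2.resize(p[150:250,310:470],None,fx=5,fy=5,interpolation=cv2.INTER_CUBIC);cv2.imwrite("pics/c1.png",cv2.convertScaleAbs(a,alpha=1.6))
a=cv2.resize(p[150:295,190:345],None,fx=4,fy=4,interpolation=cv2.INTER_CUBIC);cv2.imwrite("pics/c2.png",cv2.convertScaleAbs(a,alpha=1.6))
```

```text
(no output)
```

View pics/c1.png

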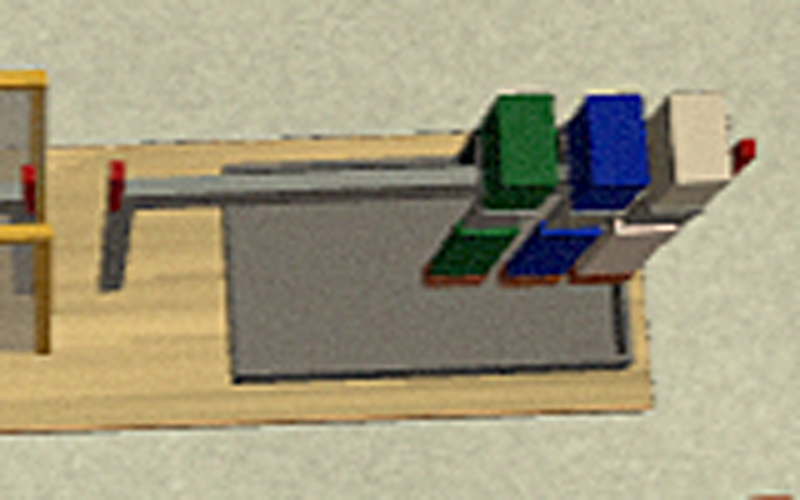

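View pics/c2.png

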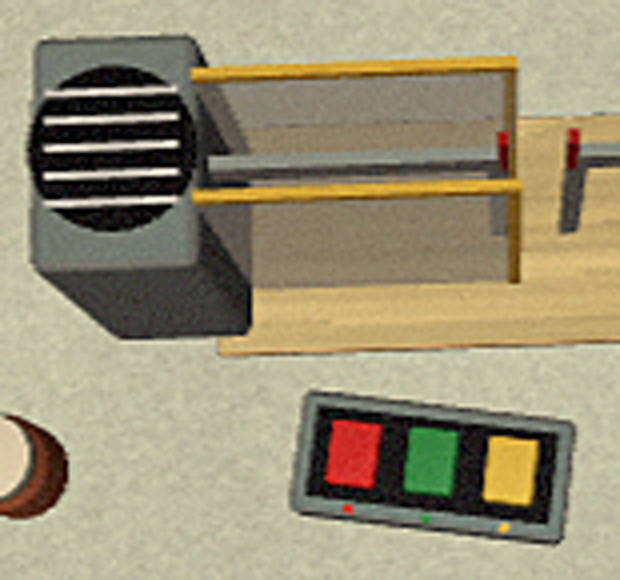

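```bash
cat > h.py <<'E'
import numpy as np
def ray(m,u,v):
    K,R,t=m["K"],m["R"],m["t"]
    d=R.T@np.linalg.inv(K)@np.array([u,v,1.]); c=-R.T@t
    return c,d
def atz(m,u,v,z):
    c,d=ray(m,u,v); return c+d*(z-c[2])/d[2]
def proj(m,X):
    c=m["R"]@X+m["t"]; q=m["K"]@c; return q[:2]/q[2]
E
python3 - <<'E'
import numpy as np
from h import *
from scipy.optimize import least_squares
z=np.load("pics/top0.npz")
c1=lambda x,y:(x/5+310-.4,y/5+150-.4)
c2=lambda x,y:(x/4+190-.4,y/4+150-.4)
F=[((36,56,232),c2(517,56)),((-36,56,232),c2(521,203)),((65,316,212),c2(36,38)),((65,226,212),c2(191,36)),((-65,226,212),c2(198,268)),((-65,316,212),c2(31,268)),
((4,31,205),c1(109,162)),((4,23,205),c1(124,160)),((4,69,205),c1(20,165)),((4,61,205),c1(36,165)),((4,-246,205),c1(756,138)),]
P=np.array([f[0] for f in F],float);U=np.array([f[1] for f in F])
def W(q,P): 
    c,s=np.cos(q[2]),np.sin(q[2]); return np.c_[q[0]+c*P[:,0]-s*P[:,1],q[1]+s*P[:,0]+c*P[:,1],P[:,2]]
fun=lambda q:(np.array([proj(z,x) for x in W(q,P)])-U).ravel()
r=least_squares(fun,[600,0,0],x_scale=[100,100,.1]);print(r.x,np.round(r.fun.reshape(-1,2),1).tolist())
q=r.x; np.save("q.npy",q)
for n,p in dict(row=(0,-180,180),free=(0,-45,180),duct=(0,140,180)).items(): print(n,W(q,np.array([p],float)).round(1))
# inv: block tops
def inv(X):
    c,s=np.cos(q[2]),np.sin(q[2]);d=X[:2]-q[:2];return np.round([c*d[0]+s*d[1],-s*d[0]+c*d[1]],1)
for n,u in dict(bl=(585,95),br=(643,95),gl=(499,94),gr=(556,94),wl=(672,93),wr=(729,93)).items():
    X=atz(z,*c1(*u),226);print(n,X.round(1),inv(X))
# depth
d=z["d"]
for n,(u,v) in dict(blue=(432,176),green=(414,177),white=(449,177),key=(298,265),red=(278,263),yel=(317,267)).items():
    dd=d[v,u];c,dr=ray(z,u,v);print(n,dd,(c+dr*dd).round(1))
for n,u in dict(red=(353,455),gr=(432,461),ye=(511,471)).items():
    print(n,atz(z,*c2(*u),53 if n=="red" else 63).round(1))
for n,u in dict(a=(308,393),b=(574,424),c=(558,543),d=(293,513)).items(): print(n,atz(z,*c2(*u),40 if n in'ab' else 30).round(1))
from scipy.spatial.transform import Rotation as R
print(R.from_rotvec([ 2.03073807,  0.36157037, -2.03158209]).as_matrix().round(3))
E
```

```text
[ 6.00500556e+02 -5.41947670e+01  5.87688891e-02] [[0.1, 0.5], [0.4, -2.8], [-1.8, -0.2], [1.5, -1.3], [0.2, 0.0], [-1.1, 1.6], [-0.2, 0.4], [0.5, 0.6], [-0.2, 0.4], [0.3, 0.3], [0.3, 0.4]]
row [[ 611.1 -233.9  180. ]]
free [[603.1 -99.1 180. ]]
duct [[592.3  85.6 180. ]]
bl [ 629.9 -221.2  226. ] [  19.5 -168.4]
br [ 630.4 -245.4  226. ] [  18.6 -192.6]
gl [ 629.6 -185.3  226. ] [  21.4 -132.6]
gr [ 630.1 -209.1  226. ] [  20.4 -156.4]
wl [ 631.5 -257.5  226. ] [  19.  -204.8]
wr [ 632.  -281.2  226. ] [  18.1 -228.5]
blue 903.99677 [ 614.5 -232.5  224.6]
green 903.8172 [ 611.6 -195.   224.6]
white 903.63684 [ 613.1 -267.9  224.4]
key 1036.3247 [440.9  49.6  63.9]
red 1051.519 [446.5  98.9  49.8]
yel 1038.8794 [437.5   4.1  60.3]
red [445.2  98.9  53. ]
gr [441.4  50.6  63. ]
ye [436.4   3.2  63. ]
a [484.6 129.3  40. ]
b [468.8 -34.7  40. ]
c [396.5 -26.4  30. ]
d [411.3 136.7  30. ]
[[-0.001  0.344 -0.939]
 [ 0.001 -0.939 -0.344]
 [-1.    -0.002  0.   ]]
```

```bash
cat > go.py <<'E'
import sys,numpy as np
from rig import *
from scipy.spatial.transform import Rotation as R
from h import *
# usage: go.py x y z yaw(deg, of tool y)  -> remaining in tool axes (cm), turn
o=observe(); M=R.from_rotvec(o["orientation"]).as_matrix()
p=np.array(o["ee_pos"])
print("t",round(o["t"],2),"p",p.round(1),"yaw",np.degrees(np.arctan2(M[1,1],M[0,1])).round(1),"tilt",M[2].round(3),"w",round(o["width"],3),"F",np.round(o["wrist_force"],1),"j",np.round(o["joints"],2))
if len(sys.argv)>3:
    T=np.array(list(map(float,sys.argv[1:4])))
    print("shift cm (tool now)",(M.T@(T-p)/10).round(2))
    if len(sys.argv)>4:
        a=np.radians(float(sys.argv[4]))-np.arctan2(M[1,1],M[0,1]); a=(a+np.pi)%(2*np.pi)-np.pi
        print("turn",-a)
E
python3 go.py 611 -234 370 2.5
python3 - <<'E'
from rig import *;import numpy as np
m=camera_model("wrist");print(-m["R"].T@m["t"])
E
```

```text
t 0.15 p [ 249.  -680.5  244.6] yaw -69.9 tilt [-1.    -0.001  0.   ] w 1.0 F [-0.4  0.3 -0.1] j [ 1.14  0.6  -0.    1.6   0.    0.94 -0.08]
shift cm (tool now) [-12.51 -29.51 -49.34]
turn -1.2636516881896327
[ 317.17894552 -656.17221991  371.85678897]
```

Emit:
jog_arm(increments=[[[-1.56,-1.84,-3.08],0,0],[[-1.56,-1.84,-3.08],0,0],[[-1.56,-1.84,-3.08],0,0],[[-1.56,-1.84,-3.08],0,0],[[-1.56,-1.84,-3.08],0,0],[[-1.56,-1.84,-3.08],0,0],[[-1.56,-1.84,-3.08],0,0],[[-1.56,-1.84,-3.08],0,0]])

```text
t: 0.82
ee_pos: [430.7, -456.3, 370.7]
orientation: [2.03, 0.36, -2.031]
wrist_force: [0.8, -0.6, -0.4]
width: 0.998
```

Emit:
jog_arm(increments=[[[0,-1.84,-3.08],0,0],[[0,-1.84,-3.08],0,0],[[0,-1.84,-3.08],0,0],[[0,-1.84,-3.08],0,0],[[0,-1.84,-3.08],0,0],[[0,-1.84,-3.08],0,0],[[0,-1.84,-3.08],0,0],[[0,-1.84,-3.08],0,0]])

```text
t: 1.48
ee_pos: [611.5, -233.5, 369.9]
orientation: [2.03, 0.36, -2.031]
wrist_force: [-0.2, -0.3, 0.1]
width: 1.003
```

Emit:
jog_arm(increments=[[[0,0,0],-0.12,0],[[0,0,0],-0.12,0],[[0,0,0],-0.12,0],[[0,0,0],-0.12,0],[[0,0,0],-0.12,0],[[0,0,0],-0.12,0],[[0,0,0],-0.12,0],[[0,0,0],-0.12,0]])

```text
t: 2.15
ee_pos: [610.6, -235.0, 369.8]
orientation: [1.394, 1.079, -1.394]
wrist_force: [-0.2, 0.4, 0.1]
width: 0.996
```

Emit:
jog_arm(increments=[[[0,0,0],-0.12,0],[[0,0,0],-0.12,0],[[0,0,0],-0.063,0],[[0,0,0],0,0],[[0,0,0],0,0]])

```text
t: 2.57
ee_pos: [610.5, -235.2, 369.8]
orientation: [1.179, 1.229, -1.18]
wrist_force: [-0.5, -0.4, -0.2]
width: 1.001
```

```bash
python3 go.py 611 -234 370 2.5
python3 - <<'E'
from rig import *
import cv2,numpy as np
n="wrist"
m=camera_model(n); p,d=grab_frame(n)
cv2.imwrite(f"pics/{n}1.png",cv2.convertScaleAbs(p[:,:,::-1],alpha=1.5)); np.savez(f"pics/{n}1.npz",p=p,d=d,**m)
E
```

```text
t 2.57 p [ 610.5 -235.2  369.8] yaw 2.3 tilt [-1.    -0.001 -0.   ] w 1.001 F [-0.5 -0.4 -0.2] j [ 0.55  0.43 -0.39  1.61  0.18  1.14  0.15]
shift cm (tool now) [-0.02  0.05 -0.12]
turn -0.0032862860420173057
```

View pics/wrist1.png

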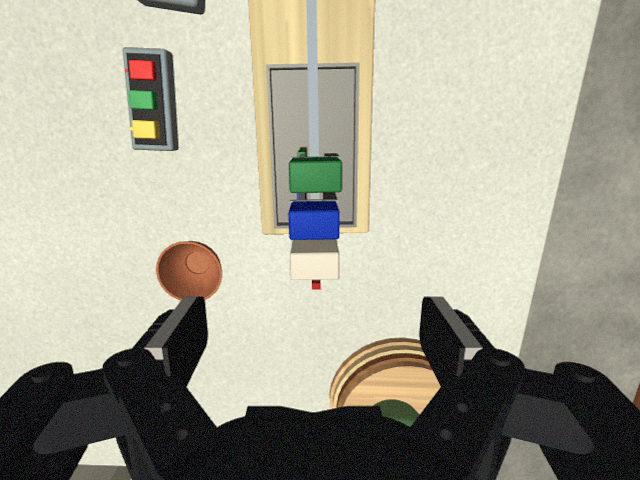

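Run:
```python
import cv2,numpy as np
z=np.load("pics/wrist1.npz");p=z["p"][:,:,::-1]
a=cv2.resize(p[140:300,255:375],None,fx=5,fy=3.7*1.0135,interpolation=cv2.INTER_CUBIC);cv2.imwrite("pics/c3.png",cv2.convertScaleAbs(a,alpha=1.5));print(a.shape)
a=cv2.resize(p[0:150,290:340],None,fx=8,fy=4,interpolation=cv2.INTER_CUBIC);cv2.imwrite("pics/c4.png",cv2.convertScaleAbs(a,alpha=1.5))
```

```text
(600, 600, 3)
```

View pics/c3.png

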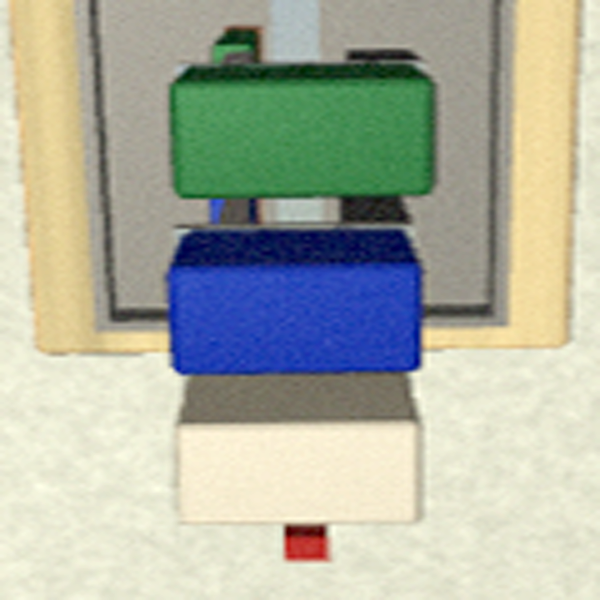

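View pics/c4.png

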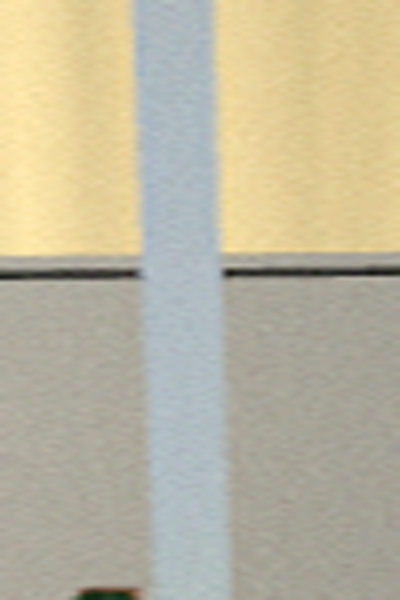

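Run:
```python
import numpy as np
from h import *
z=np.load("pics/wrist1.npz")
c3=lambda x,y:(x/5+255-.4,y/3.75+140-.4)
c4=lambda x,y:(x/8+290-.4,y/4-.4)
a=atz(z,*c4(177,30),180);b=atz(z,*c4(190,560),180);s=atz(z,*c3(306,545),205)
print("rail",a.round(1),b.round(1),"stop",s.round(1), "yaw", -np.degrees(np.arctan2((a-b)[0],(a-b)[1])),-np.degrees(np.arctan2((a-s)[0],(a-s)[1])))
for n,P in dict(green=[(170,80),(434,80),(436,195),(174,195)],blue=[(169,268),(421,265),(420,372),(172,373)],white=[(177,422),(420,420),(421,522),(180,522)]).items():
    X=np.array([atz(z,*c3(*u),226) for u in P]);print(n,X[:,:2].round(1).tolist(),X.mean(0).round(1), "yaw",np.degrees(np.arctan2(X[1,1]-X[0,1],X[1,0]-X[0,0])).round(1))
print(z["d"][215,314])
zt=np.load("pics/top0.npz")
# rail in top view c1: upper edge pts
c1=lambda x,y:(x/5+310-.4,y/5+150-.4)
print(atz(zt,*c1(130,181),180)+0,atz(zt,*c1(470,168),180))
```

```text
rail [604.1 -73.8 180. ] [ 609.3 -172.3  180. ] stop [ 616.2 -294.6  205. ] yaw 2.981730875190546 3.11895387631415
green [[591.5, -186.9], [630.3, -185.3], [632.0, -208.0], [592.5, -209.6]] [ 611.6 -197.4  226. ] yaw 2.2
blue [[592.1, -224.6], [630.6, -222.5], [631.8, -245.3], [593.0, -247.0]] [ 611.9 -234.8  226. ] yaw 3.1
white [[594.0, -257.8], [632.4, -255.8], [634.0, -279.0], [595.0, -280.5]] [ 613.8 -268.3  226. ] yaw 2.9
278.81488
[603.09264164 -33.39479946 180.        ] [ 612.00211792 -181.95689579  180.        ]
```

```bash
python3 go.py 612.3 -234.3 212 3.1
```

```text
t 2.62 p [ 610.6 -235.1  369.8] yaw 2.3 tilt [-1. -0. -0.] w 1.003 F [ 0.9  0.2 -0.2] j [ 0.54  0.43 -0.39  1.61  0.18  1.14  0.15]
shift cm (tool now) [15.78  0.18 -0.07]
turn -0.01387826401057346
```

Emit:
jog_arm(increments=[[[3.0,0.18,-0.07],-0.014,0],[[3.0,0,0],0,0],[[3.0,0,0],0,0],[[3.0,0,0],0,0],[[0,0,0],0,0],[[0,0,0],0,0]])

```text
t: 3.12
ee_pos: [612.0, -234.0, 249.2]
orientation: [1.167, 1.238, -1.17]
wrist_force: [0.1, 0.5, 0.4]
width: 0.999
```

```bash
python3 go.py 612.3 -234.3 212 3.1
python3 - <<'E'
from rig import *
import cv2,numpy as np
for n in ["wrist","scene"]:
    m=camera_model(n); p,d=grab_frame(n)
    if n=="scene": p=cv2.resize(p[220:400,240:420],None,fx=3.3,fy=3.3,interpolation=cv2.INTER_CUBIC)
    cv2.imwrite(f"pics/{n}2.png",cv2.convertScaleAbs(p[:,:,::-1],alpha=1.5)); np.savez(f"pics/{n}2.npz",p=p,d=d,**m)
E
```

```text
t 3.12 p [ 612.  -234.   249.2] yaw 3.2 tilt [-1.    -0.003 -0.001] w 0.999 F [0.1 0.5 0.4] j [ 0.53  0.54 -0.37  1.75  0.24  0.91  0.11]
shift cm (tool now) [3.72 0.04 0.03]
turn 0.0018245516328225797
```

View pics/wrist2.png

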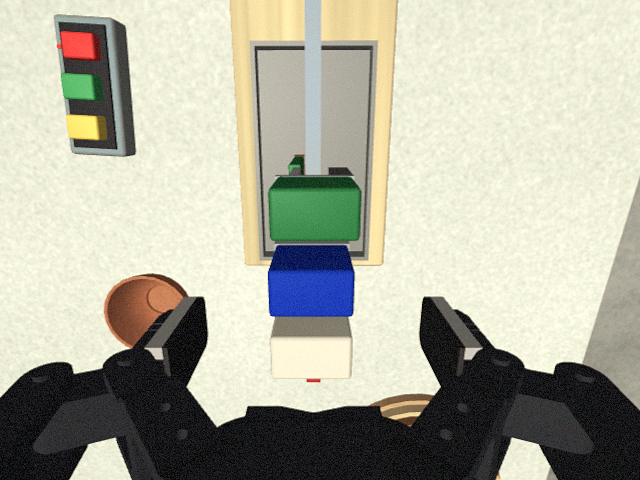

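View pics/scene2.png

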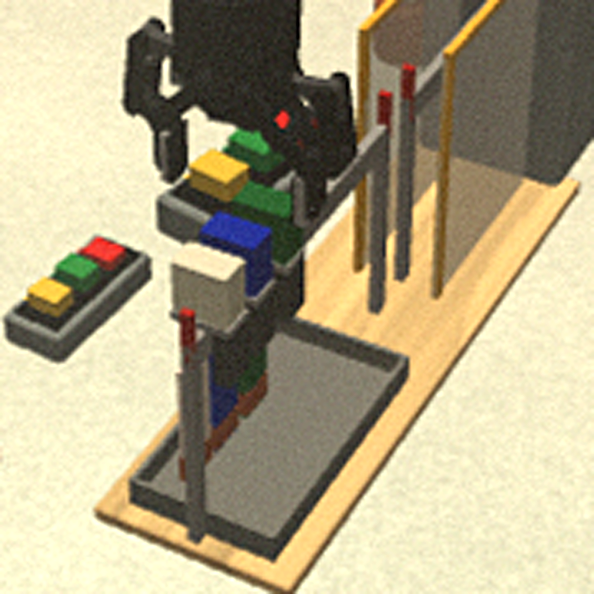

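Run:
```python
import numpy as np
from h import *
z=np.load("pics/wrist2.npz")
for n,P in dict(blue=[(270,281),(353,280),(353,315),(270,315)],green=[(269,192),(360,191),(359,240),(270,240)],white=[(271,348),(352,347),(351,378),(272,377)]).items():
    X=np.array([atz(z,*u,226) for u in P]);print(n,X[:,:2].round(1).tolist(),X.mean(0).round(1))
print(proj(z,np.array([612,-234,249.])),proj(z,np.array([612,-234,226.])))
```

```text
blue [[592.9, -229.0], [630.1, -226.5], [631.7, -244.0], [593.2, -246.1]] [ 612.  -236.4  226. ]
green [[591.6, -188.7], [629.6, -186.2], [631.1, -207.6], [592.5, -209.7]] [ 611.2 -198.   226. ]
white [[594.1, -263.6], [632.6, -260.9], [633.6, -278.3], [594.9, -279.9]] [ 613.8 -270.7  226. ]
[311.60663027 318.64557332] [311.82712942 293.2398458 ]
```

Emit:
jog_arm(increments=[[[2.0,0,0],0,0],[[1.7,0,0],0,0],[[0,0,0],0,0],[[0,0,0],0,0.3],[[0,0,0],0,0.6],[[0,0,0],0,0.8],[[0,0,0],0,1],[[0,0,0],0,1]])

```text
t: 3.88
ee_pos: [612.9, -234.5, 214.7]
orientation: [1.167, 1.234, -1.167]
wrist_force: [-2.1, -0.5, 6.3]
width: 0.454
```

Emit:
jog_arm(increments=[[[0,0,0],0,1],[[0,0,0],0,1],[[0,0,0],0,1],[[0,0,0],0,1]])

```text
t: 4.22
ee_pos: [612.9, -234.4, 214.8]
orientation: [1.167, 1.234, -1.167]
wrist_force: [-2.3, -0.3, 6.8]
width: 0.452
```

```bash
python3 go.py 612.3 -234.3 272 3.1
```

```text
t 4.22 p [ 612.9 -234.4  214.8] yaw 3.3 tilt [-1.     0.002  0.001] w 0.452 F [-2.3 -0.3  6.8] j [ 0.52  0.57 -0.36  1.78  0.26  0.84  0.09]
shift cm (tool now) [-5.72 -0.05 -0.01]
turn 0.0026405879707298574
```

Emit:
jog_arm(increments=[[[-1.0,0,0],0,1],[[-1.5,0,0],0,1],[[-1.5,0,0],0,1],[[-1.5,0,0],0,1],[[-1.2,0,0],0,1],[[0,0,0],0,1]])

```text
t: 4.72
ee_pos: [613.7, -234.4, 283.4]
orientation: [1.168, 1.231, -1.165]
wrist_force: [1.3, -0.3, -1.6]
width: 0.453
```

```bash
python3 go.py 612.3 -234.3 272 3.1
python3 - <<'E'
from rig import *
import cv2,numpy as np
for n in ["wrist","scene"]:
    m=camera_model(n); p,d=grab_frame(n)
    if n=="scene": p=cv2.resize(p[220:400,240:420],None,fx=3.3,fy=3.3,interpolation=cv2.INTER_CUBIC)
    cv2.imwrite(f"pics/{n}3.png",cv2.convertScaleAbs(p[:,:,::-1],alpha=1.5)); np.savez(f"pics/{n}3.npz",p=p,d=d,**m)
E
```

```text
t 4.72 p [ 613.7 -234.4  283.4] yaw 3.3 tilt [-1.     0.004  0.002] w 0.453 F [ 1.3 -0.3 -1.6] j [ 0.53  0.5  -0.38  1.71  0.22  0.97  0.12]
shift cm (tool now) [ 1.14 -0.14 -0.02]
turn 0.00277269378924494
```

View pics/scene3.png

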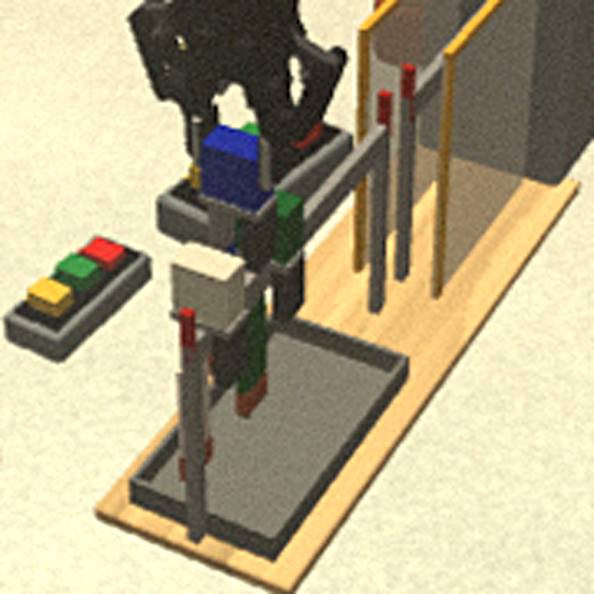

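View pics/wrist3.png

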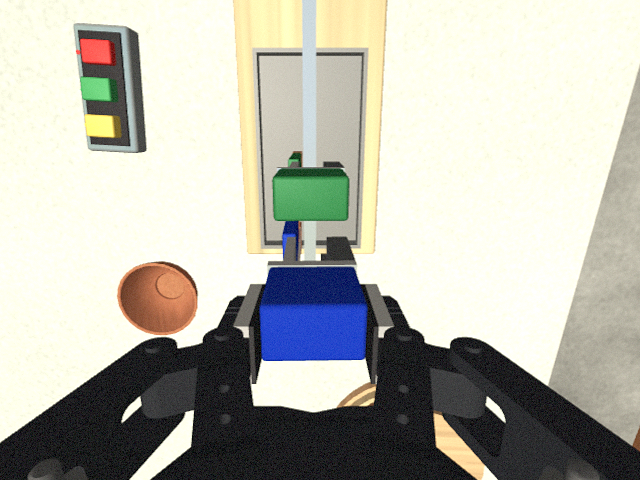

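Emit:
jog_arm(increments=[[[0,-2.0,0],0,1],[[0,-2.5,0],0,1],[[0,-2.5,0],0,1],[[0,-2.5,0],0,1],[[0,0,-2.0],0,1],[[0,0,-3.5],0,1],[[0,0,-3.5],0,1],[[0,0,-3.0],0,1]])

```text
t: 5.48
ee_pos: [509.8, -118.1, 279.2]
orientation: [1.167, 1.237, -1.168]
wrist_force: [0.5, 0.9, -1.1]
width: 0.454
```

Emit:
jog_arm(increments=[[[0,0,-1.5],0,1],[[0,0,0],0,1],[[0,0,0],0,1]])

```text
t: 5.73
ee_pos: [509.6, -104.3, 279.5]
orientation: [1.165, 1.237, -1.166]
wrist_force: [0.2, -1.1, -1.8]
width: 0.455
```

```bash
python3 go.py 605.4 -99 283 3.1
python3 - <<'E'
from rig import *
import cv2,numpy as np
for n in ["wrist","scene"]:
    m=camera_model(n); p,d=grab_frame(n)
    if n=="scene": p=cv2.resize(p[220:400,240:420],None,fx=3.3,fy=3.3,interpolation=cv2.INTER_CUBIC)
    cv2.imwrite(f"pics/{n}4.png",cv2.convertScaleAbs(p[:,:,::-1],alpha=1.5)); np.savez(f"pics/{n}4.npz",p=p,d=d,**m)
E
```

```text
t 5.73 p [ 509.6 -104.3  279.5] yaw 3.4 tilt [-1.    -0.001 -0.   ] w 0.455 F [ 0.2 -1.1 -1.8] j [ 0.43  0.34 -0.44  2.01  0.19  0.84 -0.06]
shift cm (tool now) [-0.36  9.59  0.04]
turn 0.004890748650445698
```

View pics/scene4.png

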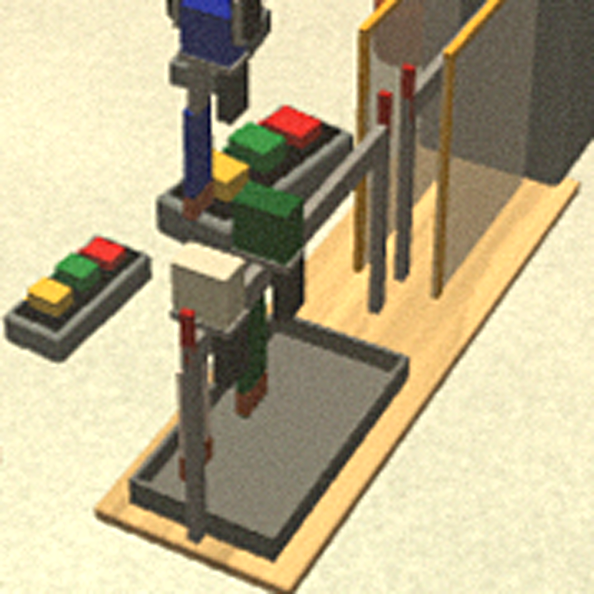

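View pics/wrist4.png

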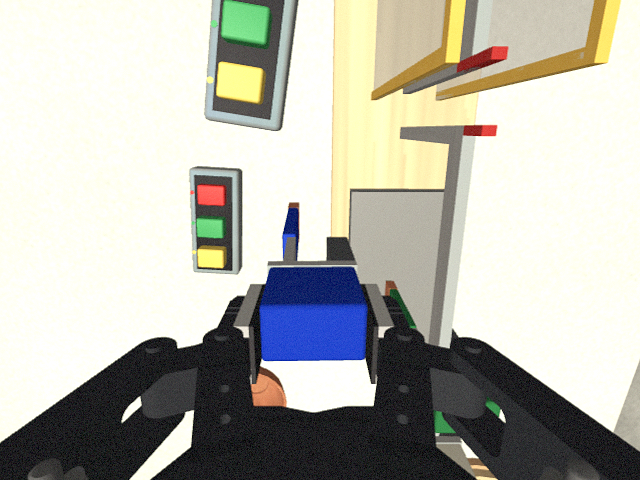

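Emit:
jog_arm(increments=[[[0,2.2,0],0.005,1],[[0,2.6,0],0,1],[[0,2.6,0],0,1],[[0,2.2,0],0,1],[[0,0,0],0,1],[[0,0,0],0,1]])

```text
t: 6.33
ee_pos: [605.8, -101.0, 278.9]
orientation: [1.171, 1.234, -1.173]
wrist_force: [-0.8, 0.3, -1.7]
width: 0.457
```

```bash
python3 go.py 605.4 -99 215 3.1
python3 - <<'E'
from rig import *
import cv2,numpy as np
for n in ["wrist"]:
    m=camera_model(n); p,d=grab_frame(n)
    cv2.imwrite(f"pics/{n}5.png",cv2.convertScaleAbs(p[:,:,::-1],alpha=1.5)); np.savez(f"pics/{n}5.npz",p=p,d=d,**m)
    a=cv2.resize(p[0:300,240:390],None,fx=4,fy=2,interpolation=cv2.INTER_CUBIC)
    cv2.imwrite(f"pics/{n}5c.png",cv2.convertScaleAbs(a[:,:,::-1],alpha=1.5))
E
```

```text
t 6.33 p [ 605.8 -101.   278.9] yaw 2.9 tilt [-1.    -0.002 -0.   ] w 0.457 F [-0.8  0.3 -1.7] j [ 0.36  0.46 -0.41  1.81  0.23  0.92 -0.1 ]
shift cm (tool now) [ 6.39 -0.02 -0.2 ]
turn -0.0035856782944274634
```

View pics/wrist5.png

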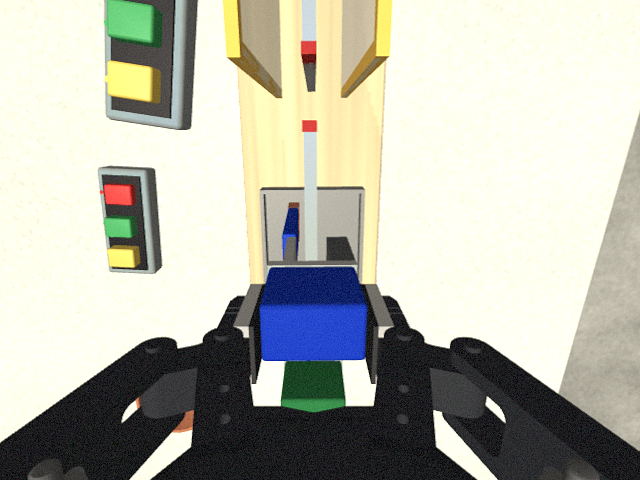

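View pics/wrist5c.png

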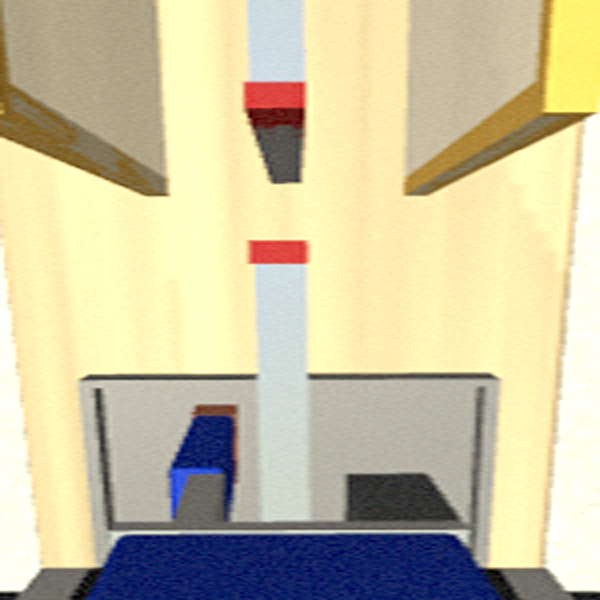

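Run:
```python
import numpy as np
from h import *
z=np.load("pics/wrist5.npz")
c=lambda x,y:(x/4+240-.4,y/2-.3)
for u,h in [((278,252),205),((275,95),205),((283,450),180),((282,300),180),((275,30),180)]: print(atz(z,*c(*u),h).round(1))
w=c(4,90),c(163,190),c(598,110),c(405,190)
for u in (c(544,112),c(598,112)): print(atz(z,*u,232).round(1))
for u in ((226,57),(239,57)): print(atz(z,*u,232).round(1))
```

```text
[600.7 -27.8 205. ]
[598.6   9.9 205. ]
[604.1 -88.7 180. ]
[601.7 -41.6 180. ]
[597.3  30.9 180. ]
[628.7   2.7 232. ]
[634.6   3.  232. ]
[563.3  -1.  232. ]
[569.   -0.8 232. ]
```

Emit:
jog_arm(increments=[[[1.5,-0.1,0],0,1],[[2.0,0,0],0,1],[[1.5,0,0],0,1],[[0.8,0,0],0,1],[[0.3,0,0],0,1],[[0.2,0,0],0,1],[[0,0,0],0,1]])

```text
t: 6.97
ee_pos: [604.8, -100.1, 217.5]
orientation: [1.171, 1.233, -1.171]
wrist_force: [0.2, 0.4, -1.0]
width: 0.459
```

```bash
python3 go.py 604.7 -99 215 3.2
```

```text
t 6.97 p [ 604.8 -100.1  217.5] yaw 3.0 tilt [-1.  0.  0.] w 0.459 F [ 0.2  0.4 -1. ] j [ 0.34  0.52 -0.39  1.87  0.27  0.8  -0.14]
shift cm (tool now) [ 0.25 -0.   -0.11]
turn -0.0041757172454257585
```

Emit:
jog_arm(increments=[[[0.15,0,0],0,1],[[0.1,0,0],0,1],[[0.1,0,0],0,1],[[0,0,0],0,1]])

```text
t: 7.3
ee_pos: [605.2, -99.9, 214.7]
orientation: [1.171, 1.232, -1.17]
wrist_force: [-2.8, -1.0, 6.0]
width: 0.457
```

```bash
python3 go.py 604.7 -99 215 3.2
python3 - <<'E'
from rig import *
import cv2,numpy as np
for n in ["wrist","scene"]:
    m=camera_model(n); p,d=grab_frame(n)
    if n=="scene": p=cv2.resize(p[220:400,240:420],None,fx=3.3,fy=3.3,interpolation=cv2.INTER_CUBIC)
    cv2.imwrite(f"pics/{n}6.png",cv2.convertScaleAbs(p[:,:,::-1],alpha=1.5))
E
```

```text
t 7.3 p [605.2 -99.9 214.7] yaw 3.0 tilt [-1.     0.001  0.001] w 0.457 F [-2.8 -1.   6. ] j [ 0.34  0.53 -0.39  1.88  0.27  0.79 -0.15]
shift cm (tool now) [-0.03 -0.04 -0.09]
turn -0.003917031345137989
```

View pics/scene6.png

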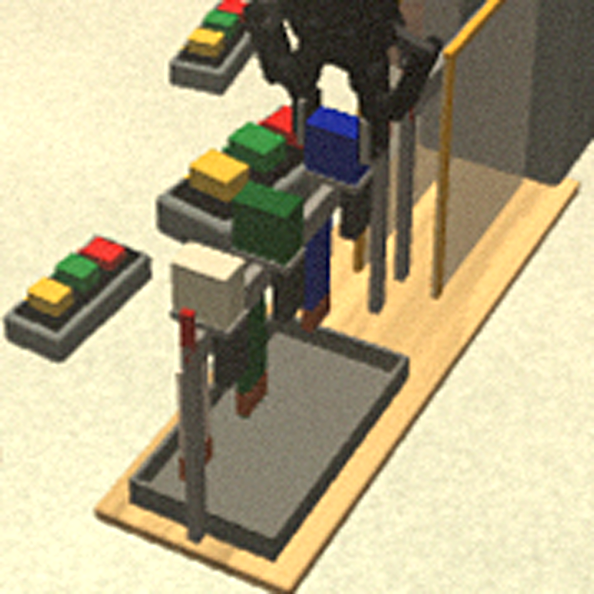

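View pics/wrist6.png

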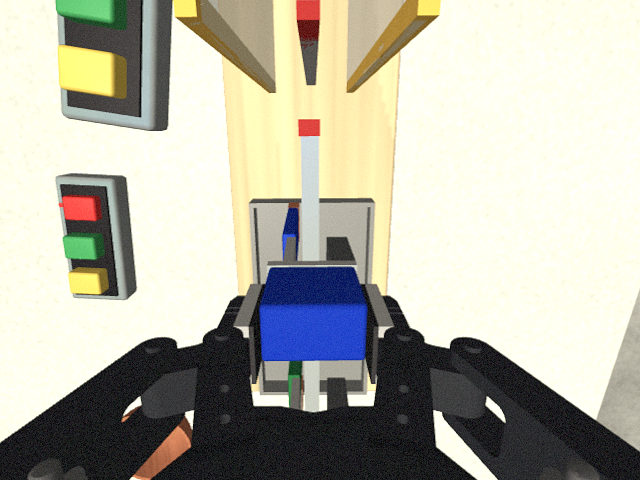

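Emit:
jog_arm(increments=[[[0,0,0],0,0.5],[[0,0,0],0,0.4],[[0,0,0],0,0.2],[[0,0,0],0,0],[[0,0,0],0,0],[[0,0,0],0,0],[[0,0,0],0,0],[[0,0,0],0,0]])

```text
t: 8.07
ee_pos: [604.8, -99.8, 213.5]
orientation: [1.171, 1.233, -1.171]
wrist_force: [-0.6, -0.1, 1.0]
width: 1.004
```

```bash
python3 go.py 604.7 -99 295 93.2
```

```text
t 8.07 p [604.8 -99.8 213.5] yaw 3.0 tilt [-1. -0.  0.] w 1.004 F [-0.6 -0.1  1. ] j [ 0.34  0.53 -0.39  1.88  0.27  0.79 -0.15]
shift cm (tool now) [-8.15 -0.01 -0.08]
turn -1.5745732728886583
```

Emit:
jog_arm(increments=[[[-1.0,0,0],0,0],[[-2.4,0,0],0,0],[[-2.4,0,0],0,0],[[-2.4,0,0],0,0],[[0,0,0],0,0]])

```text
t: 8.48
ee_pos: [606.9, -99.6, 301.0]
orientation: [1.174, 1.227, -1.166]
wrist_force: [0.5, -0.7, 0.4]
width: 0.997
```

Emit:
jog_arm(increments=[[[0,0,0],-0.12,0],[[0,0,0],-0.12,0],[[0,0,0],-0.12,0],[[0,0,0],-0.12,0],[[0,0,0],-0.12,0],[[0,0,0],-0.12,0],[[0,0,0],-0.12,0],[[0,0,0],-0.12,0]])

```text
t: 9.15
ee_pos: [604.8, -99.9, 296.1]
orientation: [0.433, 1.527, -0.433]
wrist_force: [0.6, -0.2, -0.2]
width: 1.003
```

Emit:
jog_arm(increments=[[[0,0,0],-0.12,0],[[0,0,0],-0.12,0],[[0,0,0],-0.12,0],[[0,0,0],-0.12,0],[[0,0,0],-0.12,0],[[0,0,0],-0.014,0],[[0,0,0],0,0],[[0,0,0],0,0]])

```text
t: 9.82
ee_pos: [604.8, -100.0, 295.7]
orientation: [-0.04, 1.57, 0.04]
wrist_force: [0.4, 0.3, 0.1]
width: 1.002
```

```bash
python3 go.py 604.7 -99.8 212 93.2
python3 - <<'E'
from rig import *
import cv2,numpy as np
for n in ["wrist","scene"]:
    m=camera_model(n); p,d=grab_frame(n); np.savez(f"pics/{n}7.npz",p=p,d=d,**m)
    if n=="scene": p=cv2.resize(p[220:400,240:420],None,fx=3.3,fy=3.3,interpolation=cv2.INTER_CUBIC)
    cv2.imwrite(f"pics/{n}7.png",cv2.convertScaleAbs(p[:,:,::-1],alpha=1.5))
E
```

```text
t 9.82 p [ 604.8 -100.   295.7] yaw 92.9 tilt [-1. -0.  0.] w 1.002 F [0.4 0.3 0.1] j [ 0.62  0.53 -0.83  1.78  0.45  1.04  1.25]
shift cm (tool now) [ 8.37  0.02 -0.01]
turn -0.0045878627810274075
```

View pics/scene7.png

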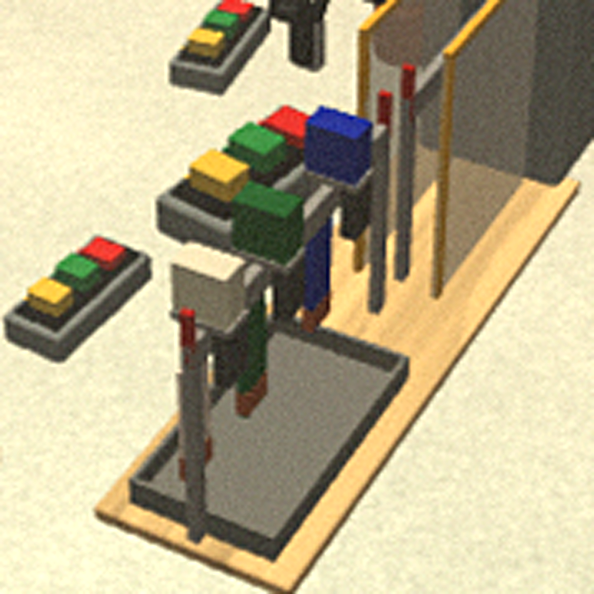

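View pics/wrist7.png

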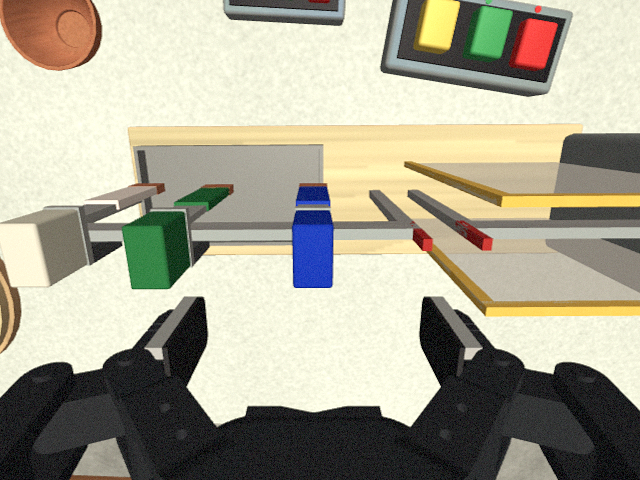

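Emit:
jog_arm(increments=[[[2.5,0,0],-0.005,0],[[2.5,0,0],0,0],[[2.0,0,0],0,0],[[1.1,0,0],0,0],[[0,0,0],0,0],[[0,0,0],0,0.4],[[0,0,0],0,0.6],[[0,0,0],0,0.7]])

```text
t: 10.58
ee_pos: [605.6, -99.6, 215.9]
orientation: [-0.047, 1.568, 0.047]
wrist_force: [-0.3, -0.0, -0.4]
width: 0.605
```

Emit:
jog_arm(increments=[[[0,0,0],0,0.8],[[0,0,0],0,1],[[0,0,0],0,1],[[0,0,0],0,1],[[0,0,0],0,1]])

```text
t: 11.0
ee_pos: [605.2, -99.9, 215.5]
orientation: [-0.048, 1.569, 0.047]
wrist_force: [-0.9, -1.5, 6.0]
width: 0.269
```

```bash
python3 go.py 604.7 -99.8 252 93.2
```

```text
t 11.0 p [605.2 -99.9 215.5] yaw 93.4 tilt [-1.    -0.001  0.001] w 0.269 F [-0.9 -1.5  6. ] j [ 0.58  0.61 -0.78  1.86  0.54  0.89  1.18]
shift cm (tool now) [-3.65  0.01 -0.05]
turn 0.004109248027008405
```

Emit:
jog_arm(increments=[[[-0.8,0,0],0,1],[[-1.2,0,0],0,1],[[-1.2,0,0],0,1],[[-1.0,0,0],0,1],[[0,0,0],0,1],[[0,0,0],0,1]])

```text
t: 11.5
ee_pos: [605.2, -99.9, 257.5]
orientation: [-0.047, 1.569, 0.047]
wrist_force: [-0.1, 0.0, -1.7]
width: 0.266
```

```bash
python3 go.py 594.6 84.8 257 93.2
python3 - <<'E'
from rig import *
import cv2,numpy as np
for n in ["wrist","scene"]:
    m=camera_model(n); p,d=grab_frame(n); np.savez(f"pics/{n}8.npz",p=p,d=d,**m)
    if n=="scene": p=cv2.resize(p[220:400,240:420],None,fx=3.3,fy=3.3,interpolation=cv2.INTER_CUBIC)
    cv2.imwrite(f"pics/{n}8.png",cv2.convertScaleAbs(p[:,:,::-1],alpha=1.5))
E
```

```text
t 11.5 p [605.2 -99.9 257.5] yaw 93.4 tilt [-1.    -0.001  0.002] w 0.266 F [-0.1  0.  -1.7] j [ 0.6   0.56 -0.81  1.82  0.49  0.97  1.22]
shift cm (tool now) [ 0.04 18.5   0.05]
turn 0.004078835204590625
```

View pics/scene8.png

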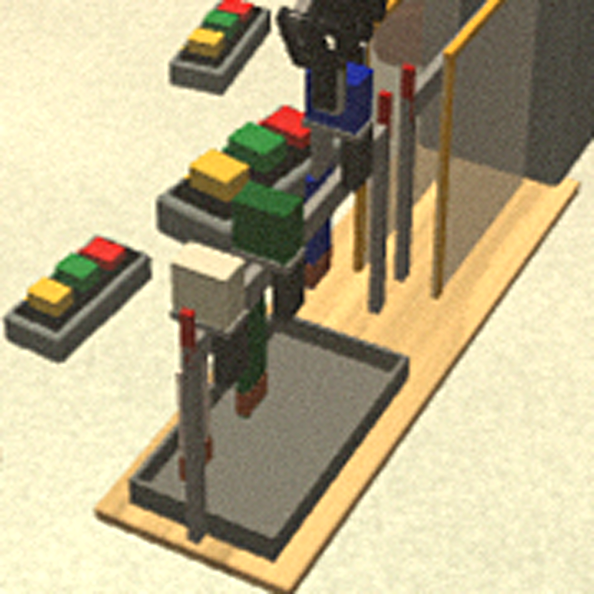

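View pics/wrist8.png

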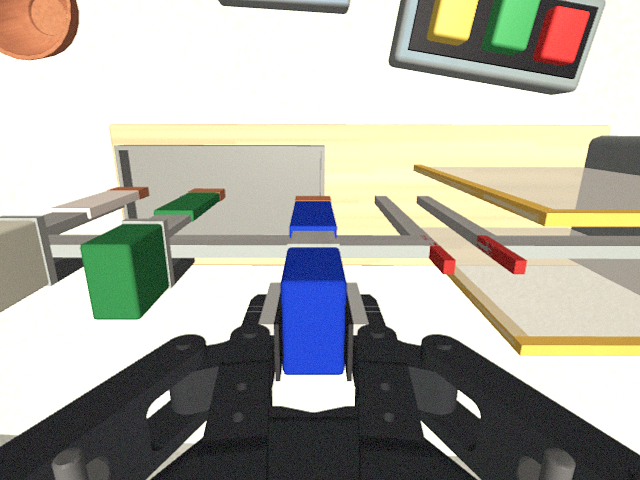

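Emit:
jog_arm(increments=[[[-1.5,0,0],0.004,1],[[-1.5,0,0],0,1],[[0,1.5,0],0,1],[[0,2.0,0],0,1],[[0,2.0,0],0,1],[[0,1.5,0],0,1],[[0,0,0],0,1]])

```text
t: 12.18
ee_pos: [600.2, -25.1, 286.3]
orientation: [-0.047, 1.57, 0.05]
wrist_force: [0.2, -0.2, -1.6]
width: 0.27
```

```bash
python3 go.py 594.6 84.8 285 93.2
python3 - <<'E'
from rig import *
import cv2,numpy as np
for n in ["wrist"]:
    m=camera_model(n); p,d=grab_frame(n); np.savez(f"pics/{n}9.npz",p=p,d=d,**m)
    cv2.imwrite(f"pics/{n}9.png",cv2.convertScaleAbs(p[:,:,::-1],alpha=1.5))
E
```

```text
t 12.18 p [600.2 -25.1 286.3] yaw 93.5 tilt [-1.     0.002 -0.   ] w 0.27 F [ 0.2 -0.2 -1.6] j [ 0.51  0.52 -0.83  1.81  0.45  1.01  1.13]
shift cm (tool now) [ 0.16 11.01  0.11]
turn 0.0056217586840894285
```

View pics/wrist9.png

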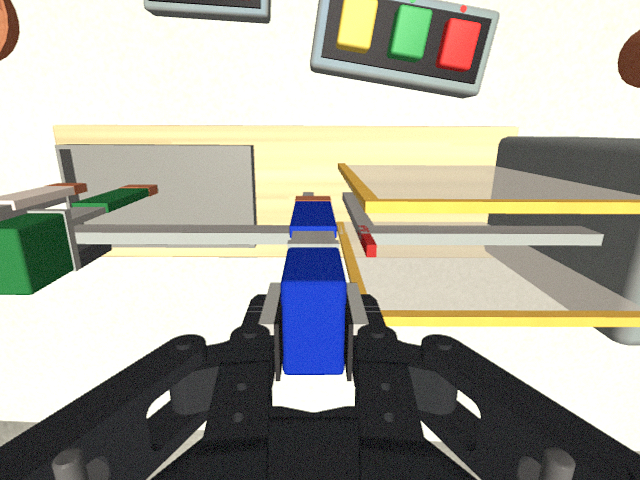

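Emit:
jog_arm(increments=[[[0,1.5,0],0.005,1],[[0,2.0,0],0,1],[[0,2.2,0],0,1],[[0,2.2,0],0,1],[[0,2.0,0],0,1],[[0,1.1,0],0,1],[[0,0,0],0,1],[[0,0,0],0,1]])

```text
t: 12.9
ee_pos: [595.3, 79.3, 286.2]
orientation: [-0.041, 1.571, 0.04]
wrist_force: [-0.1, -0.8, -1.9]
width: 0.271
```

```bash
python3 go.py 594.6 84.8 215 93.2
python3 - <<'E'
from rig import *
import cv2,numpy as np
for n in ["wrist","scene","top"]:
    m=camera_model(n); p,d=grab_frame(n); np.savez(f"pics/{n}10.npz",p=p,d=d,**m)
    if n=="scene": p=cv2.resize(p[170:320,300:450],None,fx=4,fy=4,interpolation=cv2.INTER_CUBIC)
    if n=="top": p=cv2.resize(p[140:250,190:350],None,fx=5,fy=5,interpolation=cv2.INTER_CUBIC)
    cv2.imwrite(f"pics/{n}10.png",cv2.convertScaleAbs(p[:,:,::-1],alpha=1.5))
E
```

```text
t 12.9 p [595.3  79.3 286.2] yaw 93.0 tilt [-1.    -0.001 -0.001] w 0.271 F [-0.1 -0.8 -1.9] j [ 0.33  0.52 -0.83  1.81  0.45  1.01  0.94]
shift cm (tool now) [ 7.11  0.56 -0.04]
turn -0.004314537064296964
```

View pics/scene10.png

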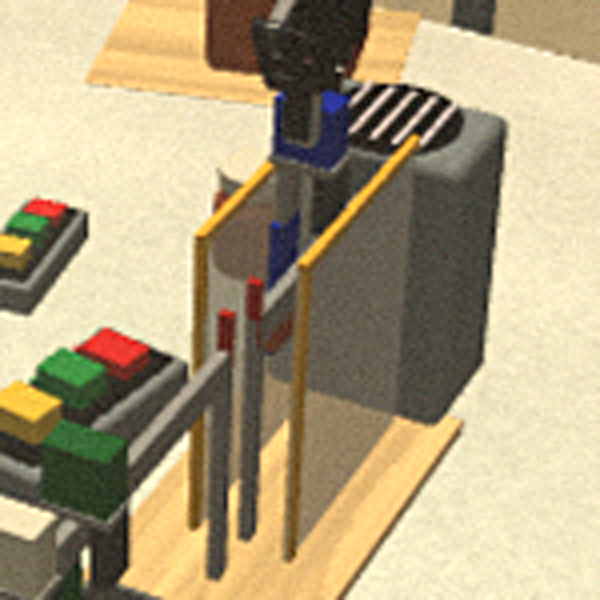

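View pics/wrist10.png

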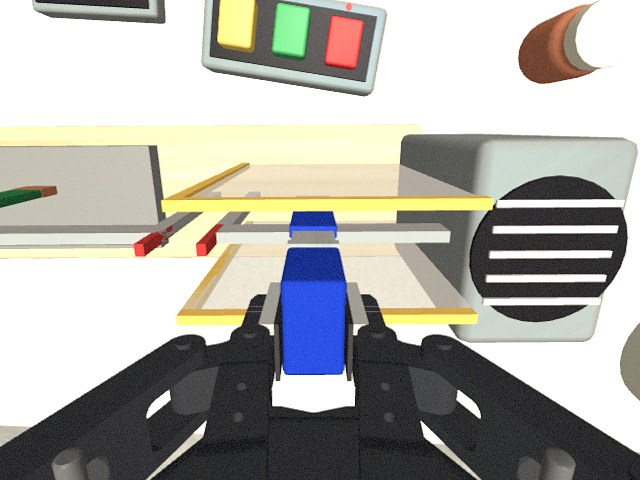

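View pics/top10.png

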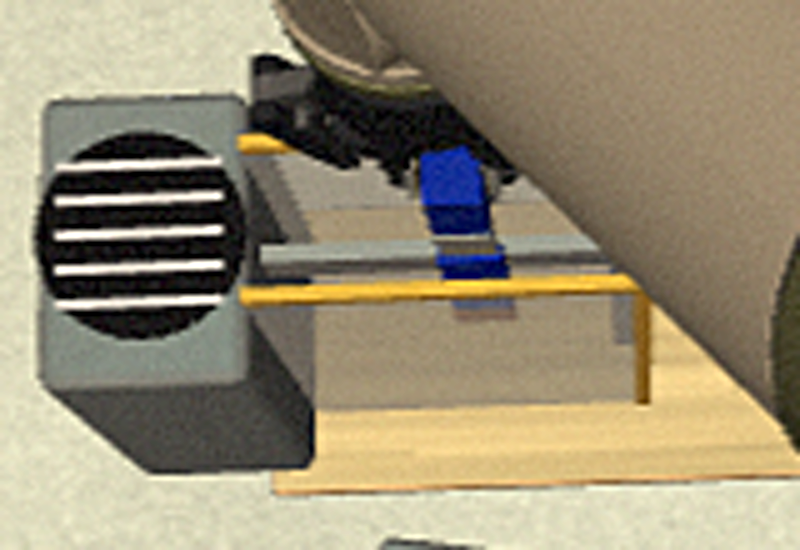

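Run:
```python
import numpy as np,cv2
from h import *
z=np.load("pics/wrist10.npz")
a=cv2.resize(z["p"][185:335,330:480],None,fx=4,fy=4,interpolation=cv2.INTER_CUBIC)[:,:,::-1]
cv2.imwrite("pics/c10.png",cv2.convertScaleAbs(a,alpha=1.5))
for v in (198,209,311,321):
  print(v,[atz(z,u,v,232).round(1).tolist() for u in (350,440)])
for v in (226,243): print(v,atz(z,360,v,180).round(1))
```

```text
198 [[556.8, 95.7, 232.0], [554.5, 141.2, 232.0]]
209 [[562.5, 96.1, 232.0], [560.2, 142.1, 232.0]]
311 [[620.4, 100.7, 232.0], [617.8, 150.8, 232.0]]
321 [[626.6, 101.2, 232.0], [624.1, 151.8, 232.0]]
226 [584.8 109.6 180. ]
243 [596.7 110.7 180. ]
```

View pics/c10.png

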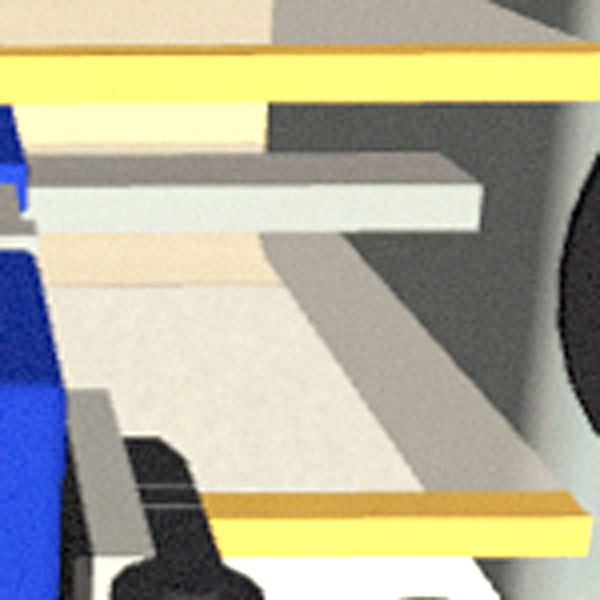

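Run:
```python
import numpy as np,cv2
from h import *
z=np.load("pics/wrist10.npz")
p=z["p"]
print([ (v,p[v,313].tolist()) for v in list(range(284,300,2))+list(range(366,380,2))])
for v in (291,372): print(atz(z,313,v,296.7).round(1))
d=z["d"]
for v in (250,270,285,300,330,360): 
    c,dr=ray(z,313,v); print(v,(c+dr*d[v,313]).round(1))
```

```text
[(284, [30, 53, 153]), (286, [32, 54, 154]), (288, [27, 53, 154]), (290, [29, 53, 153]), (292, [23, 50, 154]), (294, [36, 57, 157]), (296, [25, 54, 155]), (298, [28, 54, 155]), (366, [31, 55, 153]), (368, [33, 58, 155]), (370, [23, 52, 151]), (372, [17, 47, 152]), (374, [4, 27, 116]), (376, [201, 201, 183]), (378, [194, 195, 179])]
[578.8  78.1 296.7]
[612.3  79.7 296.7]
250 [575.1  77.8 262.6]
270 [575.5  77.9 285. ]
285 [577.   78.  295.4]
300 [582.9  78.3 295.4]
330 [594.9  78.9 295.7]
360 [607.6  79.5 295.9]
```

Emit:
jog_arm(increments=[[[1.2,0,0],0,1],[[1.5,0,0],0,1],[[1.5,0,0],0,1],[[1.0,0,0],0,1],[[0.6,0,0],0,1],[[0.3,0,0],0,1],[[0,0,0],0,1],[[0,0,0],0,1]])

```text
t: 13.72
ee_pos: [595.4, 80.0, 225.8]
orientation: [-0.04, 1.57, 0.04]
wrist_force: [0.1, -0.8, -1.2]
width: 0.267
```

```bash
python3 go.py 594.6 84.8 215 93.2
```

```text
t 13.72 p [595.4  80.  225.8] yaw 92.9 tilt [-1.  0.  0.] w 0.267 F [ 0.1 -0.8 -1.2] j [ 0.29  0.58 -0.78  1.88  0.52  0.9   0.88]
shift cm (tool now) [ 1.08  0.48 -0.06]
turn -0.004693913720659637
```

Emit:
jog_arm(increments=[[[0.3,0,0],0,1],[[0.2,0,0],0,1],[[0.2,0,0],0,1],[[0.1,0,0],0,1],[[0.1,0,0],0,1],[[0,0,0],0,1]])

```text
t: 14.22
ee_pos: [595.1, 79.9, 216.4]
orientation: [-0.04, 1.571, 0.04]
wrist_force: [-0.1, -0.1, -1.0]
width: 0.269
```

Emit:
jog_arm(increments=[[[0.1,0,0],0,1],[[0.05,0,0],0,1],[[0,0,0],0,1]])

```text
t: 14.47
ee_pos: [595.3, 80.0, 215.5]
orientation: [-0.04, 1.57, 0.04]
wrist_force: [-1.8, 0.4, 3.1]
width: 0.263
```

```bash
python3 go.py 594.6 84.8 215 93.2
python3 - <<'E'
from rig import *
import cv2,numpy as np
for n in ["wrist","scene","top"]:
    m=camera_model(n); p,d=grab_frame(n); np.savez(f"pics/{n}11.npz",p=p,d=d,**m)
    if n=="scene": p=cv2.resize(p[170:320,300:450],None,fx=4,fy=4,interpolation=cv2.INTER_CUBIC)
    if n=="top": p=cv2.resize(p[140:250,190:350],None,fx=5,fy=5,interpolation=cv2.INTER_CUBIC)
    cv2.imwrite(f"pics/{n}11.png",cv2.convertScaleAbs(p[:,:,::-1],alpha=1.5))
E
```

```text
t 14.47 p [595.3  80.  215.5] yaw 92.9 tilt [-1. -0.  0.] w 0.263 F [-1.8  0.4  3.1] j [ 0.29  0.59 -0.78  1.89  0.53  0.88  0.87]
shift cm (tool now) [ 0.05  0.48 -0.05]
turn -0.004624205738526399
```

View pics/scene11.png

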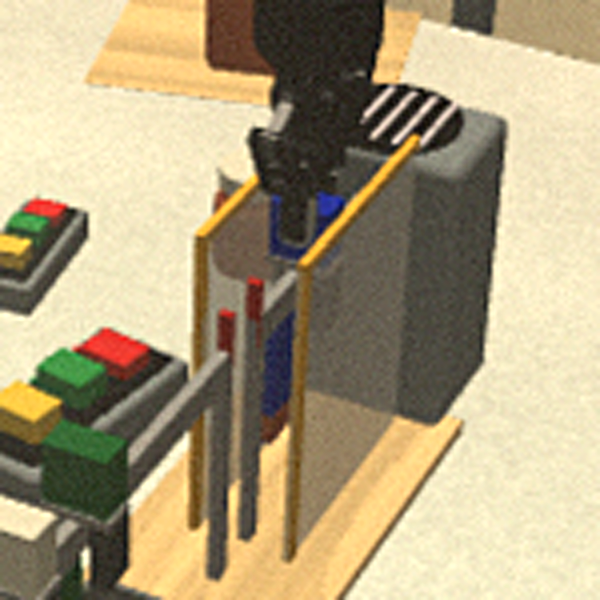

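View pics/wrist11.png

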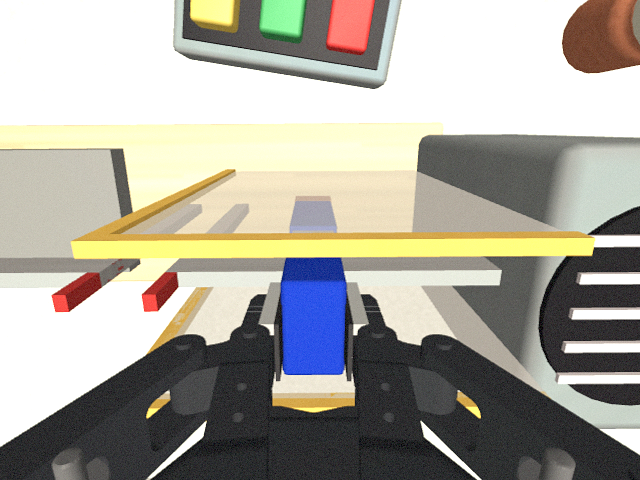

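Emit:
jog_arm(increments=[[[0,0,0],0,0.7],[[0,0,0],0,0.6],[[0,0,0],0,0.4],[[0,0,0],0,0.2],[[0,0,0],0,0],[[0,0,0],0,0],[[0,0,0],0,0],[[0,0,0],0,0]])

```text
t: 15.28
ee_pos: [595.2, 79.9, 215.0]
orientation: [-0.04, 1.571, 0.04]
wrist_force: [-0.5, 0.4, 0.1]
width: 0.995
```

Emit:
jog_arm(increments=[[[-0.7,0,0],0,0],[[-2.0,0,0],0,0],[[-2.5,0,0],0,0],[[-2.5,0,0],0,0],[[-2.0,0,0],0,0],[[0,0,0],0,0],[[0,0,0],0,0]])

```text
t: 15.87
ee_pos: [595.6, 80.1, 313.5]
orientation: [-0.04, 1.568, 0.04]
wrist_force: [-0.3, -0.2, -0.7]
width: 1.002
```

```bash
python3 go.py 441 50 300
python3 - <<'E'
from rig import *
import cv2,numpy as np
for n in ["wrist","scene"]:
    m=camera_model(n); p,d=grab_frame(n); np.savez(f"pics/{n}12.npz",p=p,d=d,**m)
    if n=="scene": p=cv2.resize(p[170:320,300:450],None,fx=4,fy=4,interpolation=cv2.INTER_CUBIC)
    cv2.imwrite(f"pics/{n}12.png",cv2.convertScaleAbs(p[:,:,::-1],alpha=1.5))
E
```

```text
t 15.87 p [595.6  80.1 313.5] yaw 92.9 tilt [-1.    -0.     0.002] w 1.002 F [-0.3 -0.2 -0.7] j [ 0.34  0.49 -0.85  1.78  0.42  1.05  0.97]
shift cm (tool now) [  1.31  -2.22 -15.6 ]
```

View pics/scene12.png

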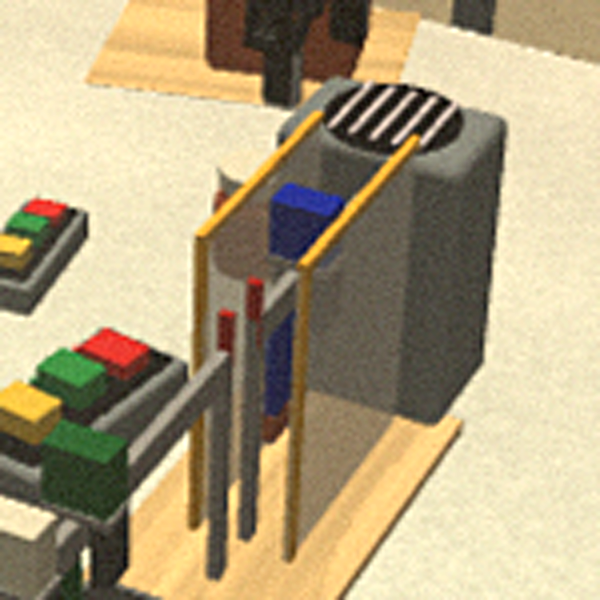

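View pics/wrist12.png

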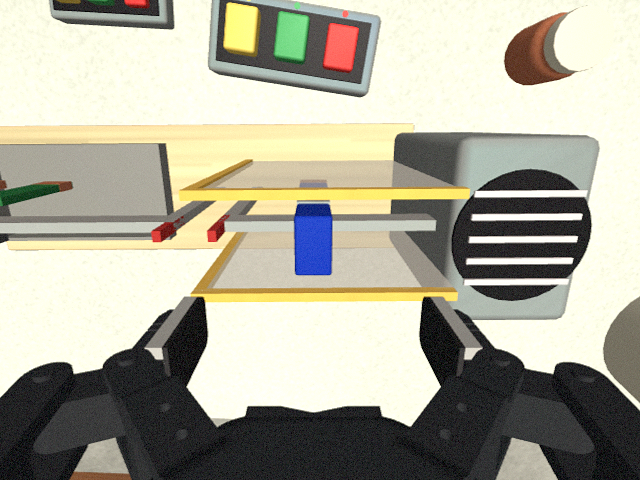

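Run:
```python
import numpy as np
from h import *
z=np.load("pics/wrist12.npz")
for n,u,h in [("y",(241,27),63),("g",(292,36),63),("r",(341,46),53)]: print(n,atz(z,*u,h).round(1))
```

```text
y [438.4   4.8  63. ]
g [443.6  52.3  63. ]
r [447.7  99.2  53. ]
```

Emit:
jog_arm(increments=[[[0,-0.4,-2.2],0,0.5],[[0,-0.4,-3.0],0,1],[[0,-0.4,-3.0],0,1],[[0,-0.4,-3.0],0,1],[[0,-0.4,-2.8],0,1],[[0,-0.2,-1.6],0,1],[[0,0,0],0,1],[[0,0,0],0,1]])

```text
t: 16.63
ee_pos: [440.0, 49.4, 311.7]
orientation: [-0.04, 1.571, 0.039]
wrist_force: [0.2, -0.1, -0.2]
width: -0.0
```

```bash
python3 go.py 441 50 110
python3 - <<'E'
from rig import *
import cv2,numpy as np
for n in ["wrist","top"]:
    m=camera_model(n); p,d=grab_frame(n); np.savez(f"pics/{n}13.npz",p=p,d=d,**m)
    if n=="top": p=cv2.resize(p[140:250,190:350],None,fx=5,fy=5,interpolation=cv2.INTER_CUBIC)
    cv2.imwrite(f"pics/{n}13.png",cv2.convertScaleAbs(p[:,:,::-1],alpha=1.5))
E
```

```text
t 16.63 p [440.   49.4 311.7] yaw 92.9 tilt [-1.    -0.001 -0.001] w -0.0 F [ 0.2 -0.1 -0.2] j [ 0.53  0.28 -0.94  2.09  0.29  0.9   1.04]
shift cm (tool now) [20.17  0.07  0.11]
```

View pics/wrist13.png

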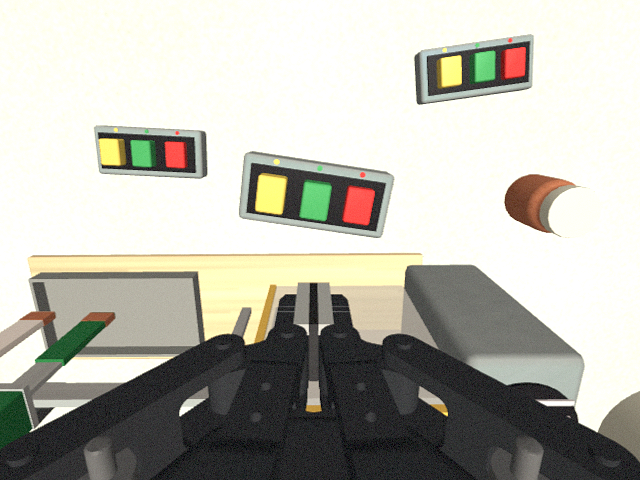

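```bash
python3 - <<'E'
import numpy as np
from h import *
z=np.load("pics/wrist13.npz")
for n,u,h in [("y",(271,194),63),("g",(316,200),63),("r",(360,206),53)]: print(n,atz(z,*u,h).round(1), z["d"][u[1],u[0]], (ray(z,*u)[0]+ray(z,*u)[1]*z["d"][u[1],u[0]]).round(1))
E
python3 go.py 442 50.8 95
```

```text
y [436.9   4.4  63. ] 380.62717 [437.2   4.2  61.7]
g [441.   51.8  63. ] 382.10043 [441.1  51.8  62. ]
r [447.1 100.1  53. ] 395.19727 [447.5 100.3  51. ]
t 16.73 p [441.3  50.  311.9] yaw 92.9 tilt [-1.     0.001  0.   ] w 0.002 F [ 0.3 -0.2  0.5] j [ 0.53  0.28 -0.94  2.09  0.29  0.9   1.04]
shift cm (tool now) [21.69  0.07  0.07]
```

Three views put the green key at about (441.5, 51.3, 63), and the spacing and heights fit the description. I'll descend to just above it.

Emit:
jog_arm(increments=[[[3.0,0.1,0.05],0,1],[[3.5,0,0],0,1],[[3.5,0,0],0,1],[[3.5,0,0],0,1],[[3.5,0,0],0,1],[[3.0,0,0],0,1],[[1.5,0,0],0,1],[[0,0,0],0,1]])

```text
t: 17.4
ee_pos: [440.2, 51.8, 93.6]
orientation: [-0.042, 1.576, 0.042]
wrist_force: [-0.1, 0.5, -0.3]
width: -0.002
```

```bash
python3 go.py 441.5 51.3 85
python3 - <<'E'
from rig import *
import cv2,numpy as np
for n in ["wrist","scene"]:
    m=camera_model(n); p,d=grab_frame(n); np.savez(f"pics/{n}14.npz",p=p,d=d,**m)
    if n=="scene": p=cv2.resize(p[200:320,260:380],None,fx=5,fy=5,interpolation=cv2.INTER_CUBIC)
    cv2.imwrite(f"pics/{n}14.png",cv2.convertScaleAbs(p[:,:,::-1],alpha=1.5))
E
```

```text
t 17.4 p [440.2  51.8  93.6] yaw 93.0 tilt [-1.     0.    -0.006] w -0.002 F [-0.1  0.5 -0.3] j [ 0.15  0.6  -0.56  2.33  0.82  0.42  0.52]
shift cm (tool now) [ 0.86 -0.06  0.13]
```

View pics/wrist14.png

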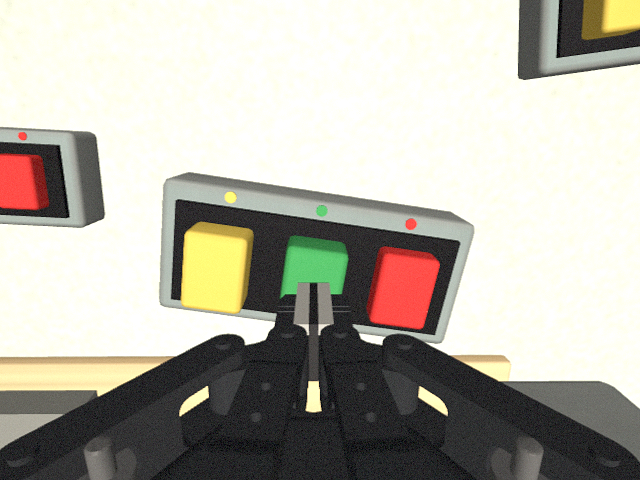

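View pics/scene14.png

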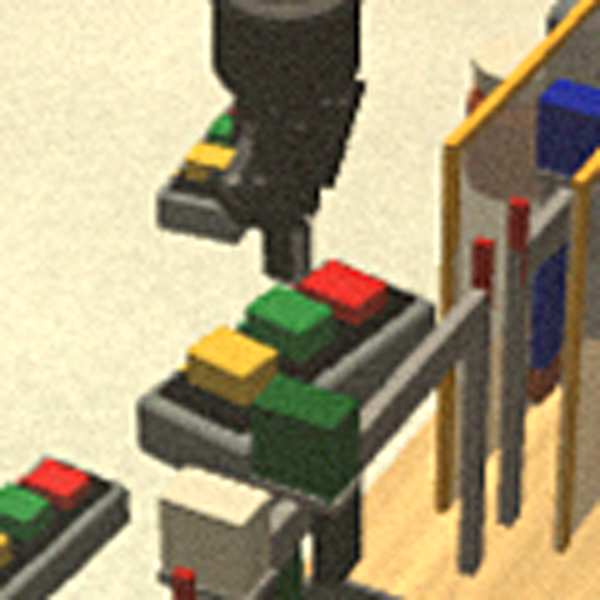

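Emit:
jog_arm(increments=[[[0.8,0,0.1],0,1],[[0.7,0,0],0,1],[[0.4,0,0],0,1],[[0.4,0,0],0,1],[[0.3,0,0],0,1],[[0,0,0],0,1]])

```text
t: 18.0
ee_pos: [442.3, 51.1, 71.2]
orientation: [-0.04, 1.57, 0.04]
wrist_force: [-0.1, -0.4, 0.5]
width: -0.001
```

Emit:
jog_arm(increments=[[[0.3,0,0],0,1],[[0.2,0,0],0,1],[[0,0,0],0,1]])

```text
t: 18.25
ee_pos: [442.2, 51.0, 66.9]
orientation: [-0.041, 1.569, 0.04]
wrist_force: [-2.3, -1.1, 17.7]
width: -0.003
```

```bash
python3 go.py 441.5 51.3 66
python3 - <<'E'
from rig import *
import cv2,numpy as np
for n in ["scene","wrist"]:
    m=camera_model(n); p,d=grab_frame(n)
    if n=="scene": p=cv2.resize(p[200:320,260:380],None,fx=5,fy=5,interpolation=cv2.INTER_CUBIC)
    cv2.imwrite(f"pics/{n}15.png",cv2.convertScaleAbs(p[:,:,::-1],alpha=1.5))
E
```

```text
t 18.25 p [442.2  51.   66.9] yaw 93.0 tilt [-1.    -0.001  0.001] w -0.003 F [-2.3 -1.1 17.7] j [ 0.08  0.64 -0.46  2.35  0.93  0.34  0.42]
shift cm (tool now) [ 0.09  0.03 -0.06]
```

View pics/scene15.png

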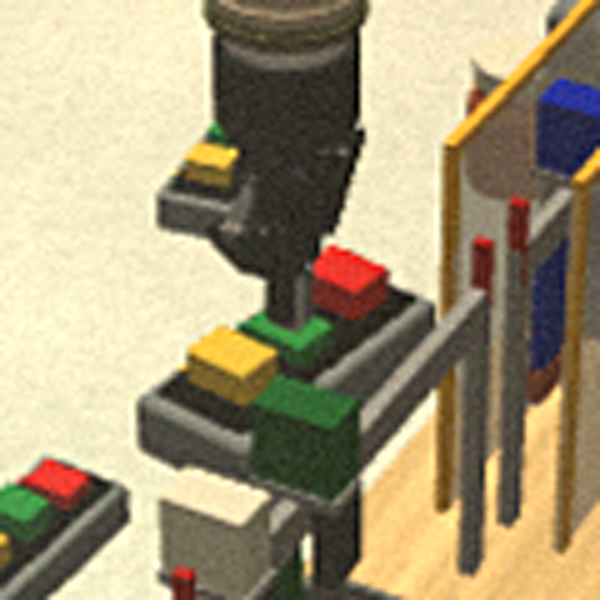

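The green key is on its bottom stop (17.7 N) and the red key is up. I'll retract and do the final check.

Emit:
jog_arm(increments=[[[-1.0,0,0],0,1],[[-2.5,0,0],0,1],[[-3.5,0,0],0,1],[[-3.5,0,0],0,1],[[-3.5,0,0],0,1],[[-3.5,0,0],0,1],[[-2.5,0,0],0,1],[[0,0,0],0,1]])

```text
t: 19.02
ee_pos: [443.6, 51.7, 270.3]
orientation: [-0.04, 1.564, 0.04]
wrist_force: [1.2, -0.5, -1.3]
width: 0.0
```

Emit:
jog_arm(increments=[[[0,0,0],0,1],[[0,0,0],0,1],[[0,0,0],0,1],[[0,0,0],0,1],[[0,0,0],0,1],[[0,0,0],0,1]])

```text
t: 19.52
ee_pos: [441.7, 51.2, 265.4]
orientation: [-0.04, 1.572, 0.041]
wrist_force: [0.7, -0.8, 0.1]
width: 0.003
```

```bash
python3 go.py 441.5 51.3 266
python3 - <<'E'
from rig import *
import cv2,numpy as np
from h import *
for n in ["scene","wrist","top"]:
    m=camera_model(n); p,d=grab_frame(n)
    if n=="wrist":
        for u in [(271,194),(316,200),(360,206)]: pass
        np.savez("pics/wrist16.npz",p=p,d=d,**m)
    if n=="scene": p=cv2.resize(p[170:400,230:430],None,fx=2.6,fy=2.6,interpolation=cv2.INTER_CUBIC)
    cv2.imwrite(f"pics/{n}16.png",cv2.convertScaleAbs(p[:,:,::-1],alpha=1.5))
E
```

```text
t 19.52 p [441.7  51.2 265.4] yaw 93.0 tilt [-1.     0.    -0.001] w 0.003 F [ 0.7 -0.8  0.1] j [ 0.47  0.35 -0.91  2.15  0.38  0.81  0.94]
shift cm (tool now) [-0.06  0.01 -0.02]
```

View pics/scene16.png

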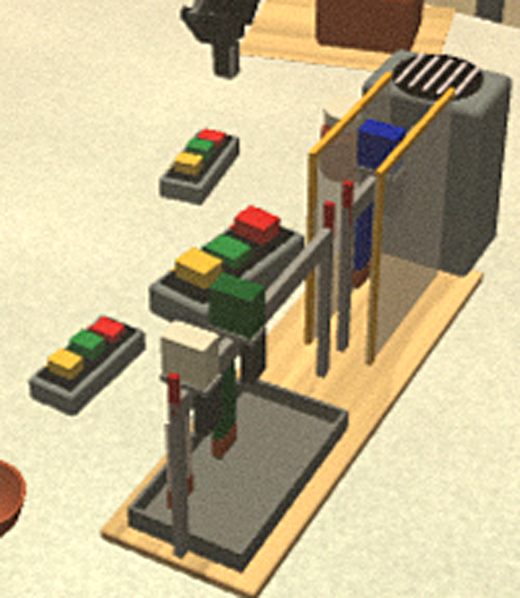

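View pics/wrist16.png

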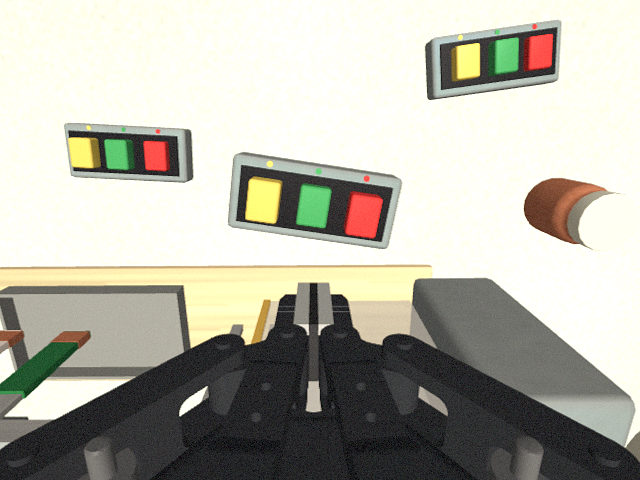

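View pics/top16.png

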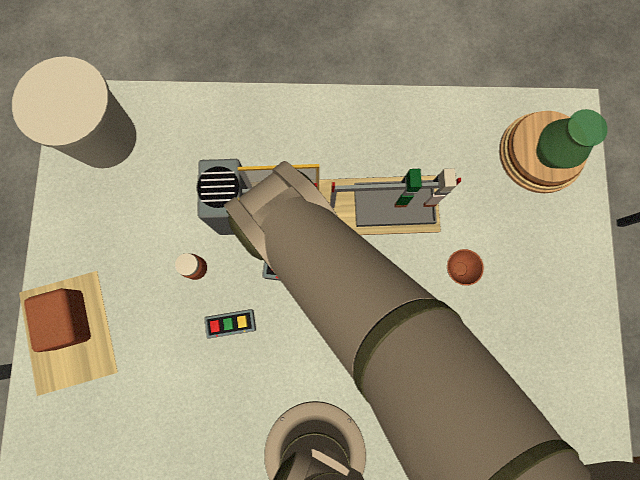

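Run:
```python
import numpy as np,cv2
from h import *
z=np.load("pics/wrist16.npz")
for n,u in [("y",(263,200)),("g",(314,206)),("r",(364,215))]: print(n,(ray(z,*u)[0]+ray(z,*u)[1]*z["d"][u[1],u[0]]).round(1))
a=cv2.imread("pics/top16.png")[150:250,390:470]; b=cv2.convertScaleAbs(np.load("pics/top0.npz")["p"][150:250,390:470,::-1],alpha=1.5)
cv2.imwrite("pics/c16.png",cv2.resize(np.hstack([b,a]),None,fx=5,fy=5,interpolation=cv2.INTER_CUBIC))
```

```text
y [436.4   4.   62. ]
g [441.9  51.7  51.3]
r [446.1  98.9  61.3]
```

View pics/c16.png

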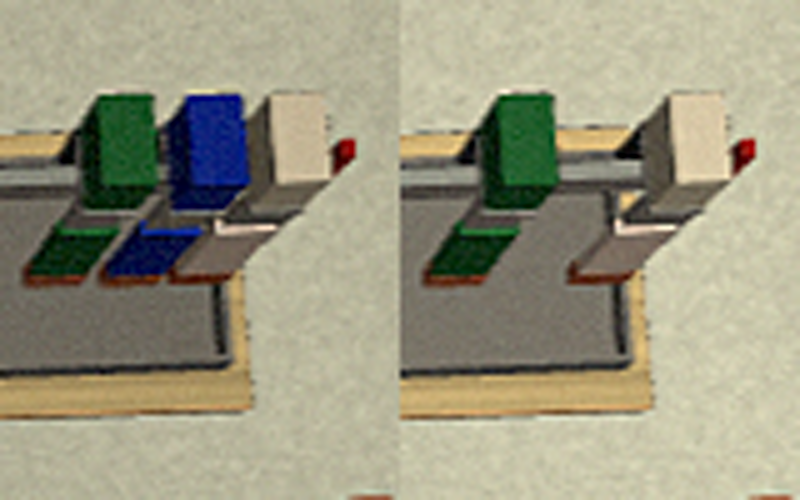

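The other two hangers haven't moved, and key heights are green 51 (down), red 61 and yellow 62 (both up), so I'm handing in.

```bash
python3 -c "
from rig import *
print(close_job())"
```

```text
the job is handed in; nothing more can be done
None
```

The blue tile is hanging in the drying duct and the dryer's green key is latched down. I handed the job in just after 19.5 s on the robot clock.

**What I did:**
1. Gripped the blue hanger front and back, lifted it about 68 mm, unhooked it towards -x, hung it at the middle of the free stretch and let go.
2. Took it again with the fingers along the rail and carried it over the stops, lifted about 70 mm. I lowered it onto the drying rail about 5 mm short of duct_mid, touching at about 3 N, and let go.
3. Pressed the green key to its bottom stop (17.7 N, commanded slightly past the stop) and moved clear.

**Last checks:**
- **Keys:** the measured tops were green 51 mm, red 61 mm and yellow 62 mm. They read 1 to 2 mm low, within the camera error, so green is down and the other two are up.
- **Blue hanger:** it hangs upright between the duct walls.
- **White and green hangers:** both are unmoved in before-and-after top crops.
- **Jar and bowl:** both stand where they were in the top view.
- **Wrist force:** it stayed at or below about 18 N in every reading.

No check failed. The position measurements from the different views disagreed by at most about 3 mm.

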